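# Seat a filter in the XY centring mount and close its retaining arm

### The arm

A 6-joint arm with a two-finger parallel gripper is mounted at the origin on a cart in front of the work surface, level with it; the furniture and walls round the work are solid. World frame = base frame: x ahead of the robot, y to its left, z up, the work surface at z = 0. Lengths are in mm, angles in rad, forces in N, time in s.
With the tool pointing down it reaches from about 275 to 750 mm from the base axis. Payload 10.2 kg.
Tool frame: the origin (TCP) lies at the very end of the fingers, on their centre line; the grasp point (between the pads) lies 19 mm behind it; z points along the fingers, y is the line along which they close (so a half turn about z gives the same grasp; the last joint's range is limited). The gripper opens to 85 mm and grips with 20 to 120 N. Pads are 22 mm wide; open, the fingers measure 114 mm over their backs; the gripper's body (76 mm by 85 mm) begins 54 mm behind the grasp point. The pads swing forward as they close: fully open they stand 13 mm farther back than shut.
Start: joints at [1.064, 0.313, 1.498, -0, 1.331, -0.223], TCP at [147.016, 504.002, 231.294] pointing down, gripper open.
Joint ranges: [-2.94, 2.94], [-0.97, 2.17], [0.19, 2.56], [-1.23, 4.37], [0.02, 3.11], [-2.88, 2.88]. Speed limits (rad/s): [2.39, 2.39, 3.01, 3.14, 3.14, 3.14].

### API

Orientations are given as a unit quaternion [w, x, y, z].
In Python, from rig import * gives the robot as it stands. The module is installed in compiled form; this text tells all that it offers.
- The arm moves only by the shell command python3 -m crank 'ROWS' [FORCE]. ROWS is JSON, a list that holds one entry, the list of rows, each a list of 7 numbers: the shift along the tool's x, y, z in units of 25 mm (1.0 is 25 mm), then the turn, a rotation vector about the tool's x, y, z in units of 8 degrees (1.0 is 8 degrees), then the finger opening in mm, from 0 to 85.4. A call has exactly 8 rows; each row shifts and turns the commanded pose from where the row before left it, along the tool's axes as they then stand; what a row does not reach is not made up. A row lasts 1/10 s, in which the tool goes at most 50 mm and 8.59 degrees, less where a joint would pass 70% of its speed; a pose out of reach is approached as far as the arm can. A call is refused whole if a number of a shift passes 1 or a number of a turn 1, either way. A call with a gripper value outside its range is refused whole. The fingers move at their own pace and stop on an object; FORCE is the grip in N (left out, the last holds). Time passes only in rows, so rows that do not move let the fingers close, or fill a call up. It gives the time, the measured TCP pose, the force, the opening and the grip force at its end, in the units of the state.
- sense(): the state, without advancing time (a new reading comes with each control period).
- capture(name): name is "side" or "top" or "wrist"; returns the picture (480x640x3 uint8, blue, green, red); there is no depth.
- camera_model(name): a dict with "fx", "fy", "cx", "cy" (pixels), "world_from_camera" (4x4, takes a point from camera to world coordinates); the wrist camera has in their place "T_tool_cam" (4x4, takes a point from camera to tool coordinates, whose origin is the TCP and whose axes are the flange's). Camera axes: x right, y up, looking along -z (the intrinsics and any distortion apply to the point x, -y, -z); pixel columns grow to the right and rows downward; lengths in mm; the calibration is good to about 2 mm. A picture is of the moment at which its call begins: read the wrist's pose just before it. camera_model takes no time and is no camera call.
- finish_job(): hands the job in; it is judged then, once.
The state is a dict: "time_s": time; "joints": joint angles; "dq": joint speeds; "tau": joint torques, N m; "eef_pos": TCP position; "ee_rot": TCP orientation; "force": force on the tool from outside, world axes, zero at the start; "wrist_torque": the same for the moment, N m; "grip_width": opening from 0.0 (shut) to 1.0 (fully open); "grip_force": force on a finger pad.
Only numpy, scipy, OpenCV 4.12 (cv2) and the standard library are available. Lean on these libraries where they do the work, as an engineer would, in place of code of your own. Each camera call takes 0.05 s, during which the arm holds its last target. There are 200 camera calls.

### The job

Take the mounted filter off the lens-tissue booklet and seat it in the round recess of the XY mount's cell, fully home and flat; the cell has been left off-centre, so feel for the recess and never press the filter hard on the plate. Then swing the mount's retaining arm over it right up to its stop. Leave the dust cap, the lens tube, the blower and the objective case where they are.

Things in the scene. Friction and masses are not known exactly. Their poses are not given: they have to be found in the camera images.
- filter: mounted filter to be seated: flat black-ringed disc with a glass face, 40 mm in diameter, 10 mm thick, about 0.05 kg, at first lying flat on a blue lens-tissue booklet (70x100x9 mm, fixed to the table). Origin at the centre of its underside, z up. Grip it anywhere round its rim. Coated glass: keep the force on the mount under 30 N. Left of it (y > 0.12, x > 0.6) stands a tall stack of instruments.
- mount: XY centring mount, laid flat and fixed to the table. Origin under the centre of its black base (130 mm along its x, 176 mm along its y, 10 mm thick), x away from the robot at yaw 0, z up. On the base lie a dark carriage and on this a bright aluminium cell plate, 84x84 mm, with the recess. A 6 mm stop pin, 36 mm high, stands at x = -9, y = +54.5 mm. Else only the arm rises above the cell.
- plate_mid (a point): point above the base's centre at the height of the cell plate's top, 25 mm over the mount's origin. The filter's recess is the round one in the middle of the cell plate, but the cell has been locked by its thumbscrews anywhere up to 5 mm off this point in the mount's x and up to 5 mm in its y; this offset is not measured. Axes as the mount's.
- floor_mid (a point): point above the base's centre at the height of the recess's floor, 21.5 mm over the mount's origin. The recess is 41.6 mm in diameter, 3.5 mm deep, with a 1 mm chamfer at its mouth and a 32 mm light hole in its floor; a seated filter's underside lies at this height and the filter stands 6.5 mm proud of the plate.
- clip (a joint): angle (rad) of the mount's retaining arm about its upright pivot: 0 = closed on its stop, pointing along the mount's -y over the middle of the recess; grows as it opens, counter-clockwise from above, pi/2 = pointing along the mount's +x; range 0 to 1.9. It stays where it is left (about 0.5 N at the knob moves it). Starts open by 1.2 to 1.8.
- clip_pivot (a point): point on the arm's pivot axis (mount's x = 0, y = +70 mm; post 18 mm in diameter) at the height of the arm's top, 36.5 mm over the mount's origin. The arm is a flat steel bar 12 mm wide, 3.5 mm thick, reaching 72 mm from the pivot; its underside passes 1.5 mm over a seated filter, but the arm runs against one that is not home.
- clip_knob (a point): top of the black thumb knob, 12 mm in diameter and 18 mm tall, upright on the arm 58 mm from the pivot; 54.5 mm over the mount's origin.
- dust_cap: black plastic dust cap, 35 mm in diameter, 12 mm high, hollow, loose (a bystander). Origin at the centre of its underside.
- lens_tube: black lens tube, 30 mm in diameter, 28 mm high, standing loose (a bystander). Origin at the centre of its underside.
- blower: black rubber air blower, 56 mm in diameter, 105 mm high, standing loose (a bystander). Origin at the centre of its underside.
- objective_case: white objective case with a black lid, 44 mm in diameter, 60 mm high, standing loose (a bystander). Origin at the centre of its underside.
Mind the look-alikes: they are no part of the job. Leave any orange look-alike of the filter alone.

How it is judged (in metres and radians):
On the way:
1. the filter is home in the recess while the retaining arm is still open (z of filter in the frame of mount between 0.019 and 0.0227 m and horizontal distance between filter and mount below 0.012 m and angle between the z axis of filter and the z axis of mount, either way round below 0.05 rad and value of joint clip above 0.8 rad), for 0.2 s.
At the end, for the whole second after the job is handed in: The filter lies in the recess, its underside within 1.2 mm of the recess floor and flat within 0.05 rad, at rest, and the retaining arm is closed within 0.1 rad of its stop (z of filter in the frame of mount between 0.019 and 0.0227 m and horizontal distance between filter and mount below 0.012 m and angle between the z axis of filter and the z axis of mount, either way round below 0.05 rad and value of joint clip below 0.1 rad and linear speed of filter below 0.01 m/s); the robot touches nothing.
It fails at once if the filter is pressed on the mount with more than 30 N (contact force between filter and mount above 30 N).
It fails at once if a bystander (dust cap, lens tube, blower, objective case) is pushed more than 20 mm from its place (distance of any of dust_cap, lens_tube, blower, objective_case from where it was at the start of the episode above 0.02 m).
It also fails if it takes over 72 s, if anything falls off the work surface, if the arm or the gripper's body presses on something with over 40 N, if the wrist force passes 120 N, or if a joint passes its speed limit or range.

## Working session

There is one attempt and no reset: what is moved stays moved. The work goes in short steps, Python scripts to look and compute and a shell command to move; the robot and the scene stay as the last step left them, time stands still between calls to the robot, and variables do not carry over. Pictures are saved under pics/ and viewed, at most 12 in all, crops included, and the job is handed in when it is done.

```bash
mkdir -p pics; python3 - <<'E'
from rig import *
import cv2,numpy as np
s=sense();print(s)
for n in("side","top"):
    cv2.imwrite(f"pics/{n}0.png",capture(n));print(n,camera_model(n))
print(camera_model("wrist"))
E
```

```text
{'time_s': 0.0, 'joints': array([ 1.06359838e+00,  3.13444344e-01,  1.49843128e+00,  1.33391609e-05,
        1.33101141e+00, -2.23410732e-01]), 'dq': array([-0.00107178, -0.00106661,  0.00126769,  0.00018341, -0.00030092,
       -0.00097294]), 'tau': array([ 1.84128214e-03, -4.12255740e+01, -2.59744942e+01, -9.23185053e-05,
        4.16907744e-03, -3.38397939e-06]), 'eef_pos': array([146.88231686, 503.76656576, 230.74015918]), 'ee_rot': array([-2.37248156e-04,  1.41419484e-01,  9.89949549e-01, -6.02170807e-04]), 'force': array([ 0.10346024, -0.17773554, -0.20474931]), 'wrist_torque': array([ 0.04072681, -0.01583448,  0.00169014]), 'grip_force': 0.0, 'grip_width': 0.9979491239677392}
side {'fx': 479.00146989586847, 'fy': 479.00146989586847, 'cx': 309.2942246827028, 'cy': 243.68950812280872, 'world_from_camera': array([[ 1.71781663e-01,  6.65739416e-01, -7.26141922e-01,
        -4.36598115e+01],
       [-9.85126947e-01,  1.13097524e-01, -1.29359375e-01,
        -2.07743902e+02],
       [-3.99478135e-03,  7.37563543e-01,  6.75265919e-01,
         6.36046452e+02],
       [ 0.00000000e+00
[... 290 characters left out ...]
709132e-01, -1.80916742e-02,  1.59481430e-02,
        -7.87762559e+01],
       [ 1.22886199e-02,  1.86877026e-01,  9.82306453e-01,
         1.04857411e+03],
       [ 0.00000000e+00,  0.00000000e+00,  0.00000000e+00,
         1.00000000e+00]])}
{'fx': 427.727767441004, 'fy': 427.727767441004, 'cx': 323.72657532123065, 'cy': 240.10001186374248, 'T_tool_cam': array([[ 6.89342247e-04,  9.65354931e-01,  2.60939422e-01,
         6.56538424e+01],
       [ 9.99999679e-01, -7.71876994e-04,  2.13816818e-04,
         5.38122499e-01],
       [ 4.07822256e-04,  2.60939190e-01, -9.65355154e-01,
        -1.44116306e+02],
       [ 0.00000000e+00,  0.00000000e+00,  0.00000000e+00,
         1.00000000e+00]])}
```

View pics/top0.png

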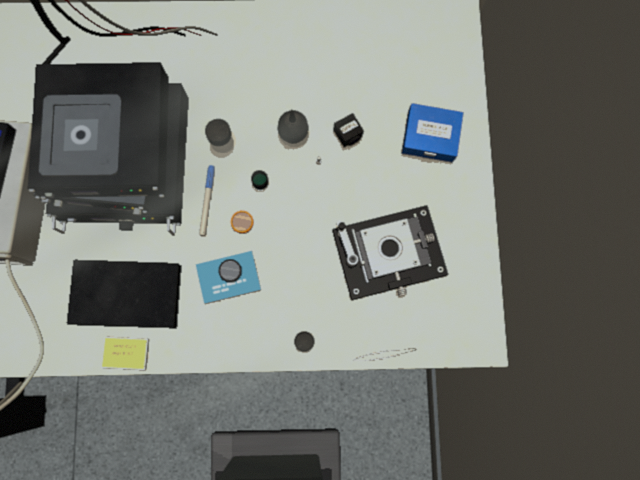

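View pics/side0.png

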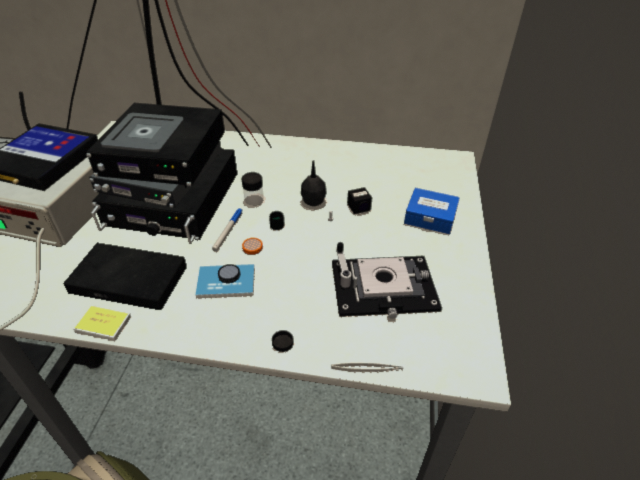

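The top view shows the filter at (231,270) on the blue booklet and the mount around (390,250). The arm's pivot is near (351,260) and its knob near (341,227). Things that could be taken for the filter are the orange ring at (242,222), the dust cap at (304,341) and the lens tube at (260,180). By the description it is the black-ringed glass disc at (231,270). I'll check that in a close crop.

```bash
python3 - <<'E'
import cv2,numpy as np
t=cv2.imread("pics/top0.png")[198:306,195:461];s=cv2.imread("pics/side0.png")[232:324,195:461]
cv2.imwrite("pics/crop0.png",cv2.resize(np.vstack([t,s]),None,fx=3,fy=3,interpolation=cv2.INTER_CUBIC))
E
```

```text
(no output)
```

View pics/crop0.png

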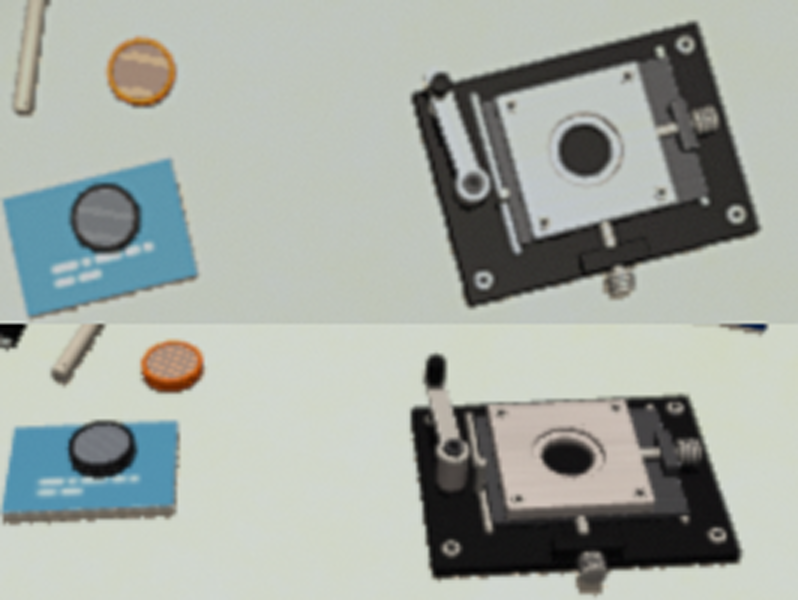

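The crop confirms it: the black-ringed glass disc is at (105,217) in the top half and (101,445) in the side half. The recess is at (587,150)/(569,453), the pivot at (473,183)/(453,449) and the knob at (440,83)/(436,362). Next I triangulate these.

```bash
cat >h.py <<'E'
from rig import *
import cv2,numpy as np
from scipy.spatial.transform import Rotation as R
def Tof(s):
    T=np.eye(4);q=s["ee_rot"];T[:3,:3]=R.from_quat([q[1],q[2],q[3],q[0]]).as_matrix();T[:3,3]=s["eef_pos"];return T
def ray(n,p,s=None):
    c=camera_model(n);T=c["world_from_camera"] if s is None else Tof(s)@c["T_tool_cam"]
    d=T[:3,:3]@np.array([(p[0]-c["cx"])/c["fx"],-(p[1]-c["cy"])/c["fy"],-1]);return T[:3,3],d/np.linalg.norm(d)
def tri(rs):
    A=sum(np.eye(3)-np.outer(d,d) for o,d in rs);b=sum((np.eye(3)-np.outer(d,d))@o for o,d in rs)
    x=np.linalg.solve(A,b);return x,[float(np.linalg.norm((np.eye(3)-np.outer(d,d))@(x-o))) for o,d in rs]
def atz(r,z):
    o,d=r;return o+d*(z-o[2])/d[2]
def totool(p,s):
    return Tof(s)[:3,:3].T@(np.array(p)-s["eef_pos"])
E
python3 - <<'E'
from h import *
np.set_printoptions(precision=1,suppress=True)
P=dict(filt=((105,217),(101,445),19),rec=((587,150),(569,453),25),piv=((473,183),(453,449),36.5),knob=((440,83),(436,362),54.5),
c1=((413,92),(412,410),10),c2=((695,22),(690,396),10),c3=((758,230),(740,560),10),c4=((470,305),(433,577),10))
for k,(a,b,z) in P.items():
    ra=ray("top",(195+a[0]/3,198+a[1]/3));rb=ray("side",(195+b[0]/3,232+(b[1]-324)/3))
    print(k,*tri([ra,rb]),atz(ra,z),atz(rb,z))
E
```

```text
filt [521.3  41.   18.2] [0.8705776031452226, 0.8705776031452487] [520.8  41.8  19. ] [520.8  39.9  19. ]
rec [ 553.3 -235.2   26.8] [0.3653330915997683, 0.36533309159978977] [ 553.5 -235.1   25. ] [ 555.2 -235.6   25. ]
piv [ 533.6 -168.4   38.6] [0.6557952393128158, 0.6557952393127994] [ 533.8 -167.9   36.5] [ 535.9 -168.9   36.5]
knob [ 588.4 -150.7   54.3] [0.96973909825854, 0.9697390982585136] [ 588.1 -149.7   54.5] [ 588.5 -151.7   54.5]
c1 [ 593.1 -137.5    7.4] [0.41368257868038805, 0.41368257868037844] [ 592.5 -136.9   10. ] [ 590.6 -138.2   10. ]
c2 [ 631.9 -306.6    9.8] [1.625557419250939, 1.6255574192509212] [ 631.7 -304.9   10. ] [ 632.2 -308.2   10. ]
c3 [ 508.1 -336.1    3.9] [0.3055406779478812, 0.3055406779479332] [ 507.3 -334.3   10. ] [ 502.9 -335.2   10. ]
c4 [ 468.  -167.     2.5] [0.2149743250053627, 0.21497432500533128] [ 467.3 -166.1   10. ] [ 462.  -167.6   10. ]
```

Pixel heights and sizes agree: the filter is at about (521,41) with its top at 18–19. The base centre is about (549.7,-235.6) with yaw about 13.2°. The recess is about (553.5,-235.1) and the clip about 1.65 rad. Now I move toward the filter.

```bash
python3 -m crank '[[[-0.9,-0.65,0,0,0,0,85],[-0.9,-0.65,0,0,0,0,85],[-0.9,-0.65,0,0,0,0,85],[-0.9,-0.65,0,0,0,0,85],[-0.9,-0.65,0,0,0,0,85],[-0.9,-0.65,0,0,0,0,85],[-0.9,-0.65,0,0,0,0,85],[-0.9,-0.65,0,0,0,0,85]]]' 30; python3 -m crank '[[[-0.9,-0.65,0,0,0,0,85],[-0.9,-0.65,0,0,0,0,85],[-0.9,-0.65,0,0,0,0,85],[-0.9,-0.65,0,0,0,0,85],[-0.9,-0.65,0,0,0,0,85],[-0.9,-0.65,0,0,0,0,85],[-0.9,-0.65,0,0,0,0,85],[-0.9,-0.65,0,0,0,0,85]]]'
python3 -m crank '[[[0,0,0.2,0,0,0.95,85],[0,0,0.2,0,0,0.95,85],[0,0,0.2,0,0,0.95,85],[0,0,0.2,0,0,0.95,85],[0,0,0.2,0,0,0.95,85],[0,0,0.2,0,0,0.95,85],[0,0,0.2,0,0,0.95,85],[0,0,0,0,0,0.9,85]]]'
python3 - <<'E'
from h import *
s=sense();print(s["eef_pos"],totool([521,41,130],s)/25,np.degrees(np.arctan2(*Tof(s)[[1,0],1])))
E
```

```text
time_s: 0.9
eef_pos: [283.8, 327.8, 231.1]
ee_rot: [-0.0, 0.141, 0.99, -0.0]
force: [0.8, 1.2, -0.3]
grip_width: 0.994
grip_force: 0.0
time_s: 1.7
eef_pos: [420.3, 152.6, 231.1]
ee_rot: [-0.0, 0.141, 0.99, -0.0]
force: [0.9, 0.0, 0.4]
grip_width: 0.999
grip_force: 0.0
time_s: 2.5
eef_pos: [419.3, 153.6, 195.5]
ee_rot: [-0.001, 0.622, 0.783, -0.001]
force: [-0.0, 0.7, -0.5]
grip_width: 0.994
grip_force: 0.0
[419.32694984 153.57331794 195.4656877 ] [-5.3048449   2.95119898  2.61199404] 13.03510154134964
```

```bash
python3 -m crank '[[[-0.75,0.42,0.37,0,0,0,85],[-0.75,0.42,0.37,0,0,0,85],[-0.75,0.42,0.37,0,0,0,85],[-0.75,0.42,0.37,0,0,0,85],[-0.75,0.42,0.37,0,0,0,85],[-0.75,0.42,0.37,0,0,0,85],[-0.75,0.42,0.37,0,0,0,85],[0,0,0,0,0,0,85]]]'
python3 - <<'E'
from h import *
s=sense();im=capture("wrist");cv2.imwrite("pics/w1.png",im)
import json;json.dump({k:list(map(float,s[k])) for k in("eef_pos","ee_rot")},open("w1.json","w"))
print(s["eef_pos"],s["time_s"])
E
```

```text
time_s: 3.3
eef_pos: [522.0, 41.4, 130.1]
ee_rot: [-0.001, 0.621, 0.784, -0.001]
force: [-0.5, 0.6, -1.1]
grip_width: 1.0
grip_force: 0.0
[522.026909    41.36061257 130.0502281 ] 3.3
```

View pics/w1.png

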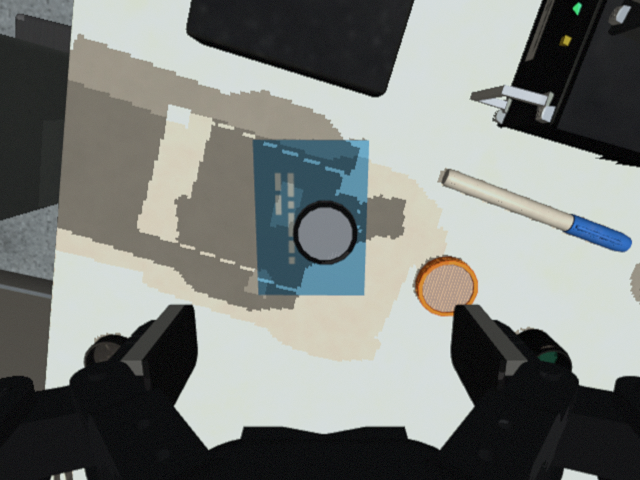

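The wrist view shows the filter at (325,233) with radius about 32, on the booklet. The orange look-alike is at (447,287), clear of the fingers if they are narrowed first. Now I fit the circle and compute the move.

```bash
python3 - <<'E'
from h import *
im=cv2.imread("pics/w1.png");g=im.max(2)
m=((g<70)*255).astype(np.uint8);m[:190]=0;m[275:]=0;m[:,:285]=0;m[:,365:]=0
c=max(cv2.findContours(m,cv2.RETR_EXTERNAL,cv2.CHAIN_APPROX_NONE)[0],key=cv2.contourArea)
e=cv2.fitEllipse(c);print(e)
s=sense();r=ray("wrist",e[0],s);p=atz(r,19);print(p,totool(p,s),"r mm",np.mean(e[1])/2/427.7*np.linalg.norm(p-r[0]))
E
```

```text
((324.6430969238281, 231.90159606933594), (63.4686279296875, 64.1838150024414), 58.41928482055664)
[521.75217776  44.83795315  19.        ] [  2.25108088   1.05777207 111.71299028] r mm 19.67687028779222
```

```bash
python3 -m crank '[[[0.06,0.04,0,0,0,0,52],[0,0,0,0,0,0,52],[0,0,0.7,0,0,0,52],[0,0,0.8,0,0,0,52],[0,0,0.8,0,0,0,52],[0,0,0.8,0,0,0,52],[0,0,0.8,0,0,0,52],[0,0,0.6,0,0,0,52]]]'
python3 -m crank '[[[0,0,0,0,0,0,52],[0,0,0,0,0,0,52],[0,0,0,0,0,0,52],[0,0,0.04,0,0,0,52],[0,0,0.04,0,0,0,52],[0,0,0.04,0,0,0,52],[0,0,0,0,0,0,52],[0,0,0,0,0,0,52]]]'
python3 - <<'E'
from h import *
s=sense();im=capture("wrist");cv2.imwrite("pics/w2.png",im);print(s["eef_pos"],s["force"])
E
```

```text
time_s: 4.15
eef_pos: [521.8, 45.2, 18.4]
ee_rot: [-0.0, 0.62, 0.785, -0.0]
force: [0.5, 0.0, 1.1]
grip_width: 0.609
grip_force: 0.0
time_s: 4.95
eef_pos: [522.2, 44.5, 16.1]
ee_rot: [-0.0, 0.62, 0.784, -0.0]
force: [-0.2, -0.7, 0.2]
grip_width: 0.61
grip_force: 0.0
[522.23138344  44.53545376  16.05331439] [-0.17847021 -0.70566608  0.21596078]
```

View pics/w2.png

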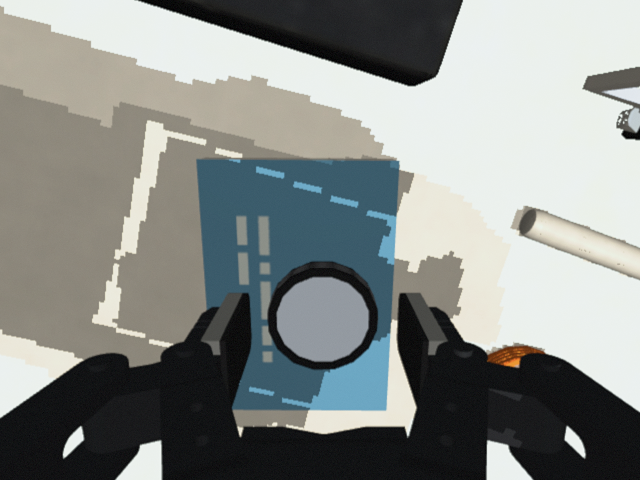

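The filter sits between the fingers at (322,315), with the fingertips at rows 293–350, so it is centred. Now I creep down until the tip touches the booklet.

```bash
for i in 1; do python3 -m crank '[[[0,0,0.04,0,0,0,46],[0,0,0.04,0,0,0,46],[0,0,0.04,0,0,0,46],[0,0,0.04,0,0,0,46],[0,0,0,0,0,0,46],[0,0,0,0,0,0,46],[0,0,0,0,0,0,46],[0,0,0,0,0,0,46]]]'; done
python3 -m crank '[[[0,0,0.04,0,0,0,46],[0,0,0,0,0,0,46],[0,0,0.04,0,0,0,46],[0,0,0,0,0,0,46],[0,0,0.02,0,0,0,46],[0,0,0,0,0,0,46],[0,0,0,0,0,0,46],[0,0,0,0,0,0,46]]]'
```

```text
time_s: 5.8
eef_pos: [522.2, 44.5, 12.1]
ee_rot: [0.0, 0.62, 0.784, 0.0]
force: [0.7, 0.7, -0.1]
grip_width: 0.542
grip_force: 0.0
time_s: 6.6
eef_pos: [522.2, 44.5, 9.6]
ee_rot: [-0.0, 0.62, 0.784, -0.0]
force: [0.2, -0.1, 0.7]
grip_width: 0.547
grip_force: 0.0
```

```bash
python3 -m crank '[[[0,0,0.04,0,0,0,46],[0,0,0,0,0,0,46],[0,0,0.04,0,0,0,46],[0,0,0,0,0,0,46],[0,0,0,0,0,0,46],[0,0,0,0,0,0,46],[0,0,0,0,0,0,46],[0,0,0,0,0,0,46]]]'
python3 -m crank '[[[0,0,0.04,0,0,0,46],[0,0,0,0,0,0,46],[0,0,0.04,0,0,0,46],[0,0,0,0,0,0,46],[0,0,0,0,0,0,46],[0,0,0,0,0,0,46],[0,0,0,0,0,0,46],[0,0,0,0,0,0,46]]]'
```

```text
time_s: 7.4
eef_pos: [522.2, 44.5, 7.5]
ee_rot: [0.0, 0.62, 0.784, -0.0]
force: [-0.8, -0.3, 0.5]
grip_width: 0.538
grip_force: 0.0
time_s: 8.2
eef_pos: [522.4, 44.5, 6.6]
ee_rot: [0.0, 0.62, 0.785, 0.0]
force: [-3.9, 0.3, 14.2]
grip_width: 0.541
grip_force: 7.1
```

Contact came at TCP z≈7, so the tips lag about 2 mm. I raise to TCP z≈12 and close to centre the filter. Then I open again and rise to z=130 for a reference picture.

```bash
python3 -m crank '[[[0,0,-0.26,0,0,0,46],[0,0,0,0,0,0,46],[0,0,0,0,0,0,30],[0,0,0,0,0,0,30],[0,0,0,0,0,0,30],[0,0,0,0,0,0,30],[0,0,0,0,0,0,30],[0,0,0,0,0,0,30]]]' 25
python3 -m crank '[[[0,0,0,0,0,0,50],[0,0,0,0,0,0,50],[0,0,0,0,0,0,50],[0,0,-0.9,0,0,0,50],[0,0,-0.95,0,0,0,50],[0,0,-0.95,0,0,0,50],[0,0,-0.95,0,0,0,50],[0,0,-0.95,0,0,0,50]]]'
python3 -m crank '[[[0,0,0,0,0,0,85],[0,0,0,0,0,0,85],[0,0,0,0,0,0,85],[0,0,0,0,0,0,85],[0,0,0,0,0,0,85],[0,0,0,0,0,0,85],[0,0,0,0,0,0,85],[0,0,0,0,0,0,85]]]'
python3 - <<'E'
from h import *
s=sense();im=capture("wrist");cv2.imwrite("pics/w3.png",im);g=im.max(2)
m=((g<70)*255).astype(np.uint8);m[:185]=0;m[280:]=0;m[:,:280]=0;m[:,370:]=0
c=max(cv2.findContours(m,cv2.RETR_EXTERNAL,cv2.CHAIN_APPROX_NONE)[0],key=cv2.contourArea)
e=cv2.fitEllipse(c);print(e)
p=atz(ray("wrist",e[0],s),19);print(s["eef_pos"],p,totool(p,s))
E
```

```text
time_s: 9.0
eef_pos: [522.5, 44.5, 12.4]
ee_rot: [0.0, 0.62, 0.784, 0.0]
force: [-1.6, 0.1, 7.5]
grip_width: 0.449
grip_force: 24.2
time_s: 9.8
eef_pos: [522.1, 44.6, 130.3]
ee_rot: [-0.0, 0.62, 0.784, -0.0]
force: [-0.8, 1.4, 0.4]
grip_width: 0.585
grip_force: 0.0
time_s: 10.6
eef_pos: [522.2, 44.5, 129.5]
ee_rot: [-0.0, 0.62, 0.784, -0.0]
force: [0.1, -0.5, -0.6]
grip_width: 0.997
grip_force: 0.0
((323.83428955078125, 236.72421264648438), (63.269859313964844, 64.17278289794922), 62.11799240112305)
[522.22476492  44.52897506 129.47860093] [522.87667527  44.17259725  19.        ] [ -0.50003964   0.5640502  110.47852762]
```

```bash
python3 -m crank '[[[0,0,0,0,0,0,50],[0,0,0,0,0,0,50],[0,0,0.2,0,0,0,50],[0,0,0.9,0,0,0,50],[0,0,0.9,0,0,0,50],[0,0,0.9,0,0,0,50],[0,0,0.9,0,0,0,50],[0,0,0.9,0,0,0,50]]]'
python3 -m crank '[[[0,0,0,0,0,0,50],[0,0,0,0,0,0,50],[0,0,0,0,0,0,30],[0,0,0,0,0,0,30],[0,0,0,0,0,0,30],[0,0,0,0,0,0,30],[0,0,0,0,0,0,30],[0,0,0,0,0,0,30]]]' 25
python3 -m crank '[[[0,0,-0.1,0,0,0,30],[0,0,-0.5,0,0,0,30],[0,0,-0.9,0,0,0,30],[0,0,-0.9,0,0,0,30],[0,0,-0.9,0,0,0,30],[0,0,-0.9,0,0,0,30],[0,0,-0.9,0,0,0,30],[0,0,0,0,0,0,30]]]'
python3 - <<'E'
from h import *
s=sense();im=capture("wrist");cv2.imwrite("pics/w4.png",im[200:]);print(totool([553.5,-235.1,135],s)/25)
E
```

```text
time_s: 11.45
eef_pos: [522.1, 44.6, 10.9]
ee_rot: [-0.0, 0.62, 0.784, -0.0]
force: [-0.6, -0.7, -0.1]
grip_width: 0.584
grip_force: 0.0
time_s: 12.25
eef_pos: [523.0, 44.5, 13.3]
ee_rot: [0.001, 0.62, 0.784, 0.001]
force: [-1.0, -0.2, 8.0]
grip_width: 0.442
grip_force: 25.2
time_s: 13.05
eef_pos: [523.6, 44.4, 143.2]
ee_rot: [0.003, 0.62, 0.784, 0.002]
force: [-0.4, -0.3, -1.2]
grip_width: 0.448
grip_force: 25.2
[-11.15390496  -1.41912616   0.34323037]
```

View pics/w4.png

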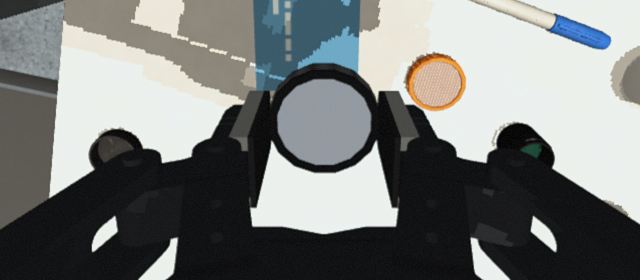

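The filter is held squarely, with its centre at about (323,318) in the full frame and radius 52. I carry it to the mount, stopping 25 mm past the recess in tool -x so that it stays visible.

```bash
python3 -m crank '[[[-0.5,-0.1,0,0,0,0,30],[-0.9,-0.1,0,0,0,0,30],[-0.9,-0.1,0,0,0,0,30],[-0.9,-0.1,0.05,0,0,0,30],[-0.9,-0.1,0.05,0,0,0,30],[-0.9,-0.1,0.05,0,0,0,30],[-0.9,-0.1,0.05,0,0,0,30],[-0.9,-0.1,0.05,0,0,0,30]]]'
python3 -m crank '[[[-0.9,-0.1,0.05,0,0,0,30],[-0.9,-0.1,0,0,0,0,30],[-0.9,-0.1,0,0,0,0,30],[-0.9,-0.1,0,0,0,0,30],[-0.9,-0.1,0,0,0,0,30],[-0.8,-0.1,0,0,0,0,30],[0,0,0,0,0,0,30],[0,0,0,0,0,0,30]]]'
python3 - <<'E'
from h import *
s=sense();im=capture("wrist");cv2.imwrite("pics/w5.png",im);import pickle;pickle.dump(s,open("w5.p","wb"));print(s["eef_pos"],s["ee_rot"],s["joints"])
E
```

```text
time_s: 13.9
eef_pos: [541.3, -127.1, 132.1]
ee_rot: [-0.001, 0.62, 0.784, -0.0]
force: [0.2, 0.3, -0.2]
grip_width: 0.449
grip_force: 25.2
time_s: 14.7
eef_pos: [557.2, -258.1, 131.0]
ee_rot: [-0.001, 0.621, 0.784, -0.0]
force: [0.1, 0.9, -0.8]
grip_width: 0.448
grip_force: 25.2
[ 557.23271431 -258.06432085  130.95991124] [-1.05257913e-03  6.20538682e-01  7.84175131e-01 -5.96856365e-06] [-6.24281040e-01  5.95424728e-01  1.34062999e+00  8.88852131e-05
  1.20764149e+00 -8.56249237e-01]
```

View pics/w5.png

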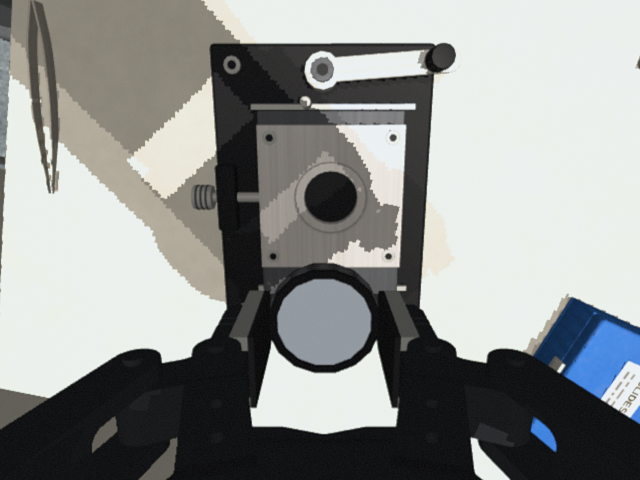

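The recess is at about (331,197), the pivot at (321,70) and the knob at (440,57). The base is square with the image, so the yaw is right. I fit the light hole and the mouth ring.

```bash
python3 - <<'E'
from h import *
import pickle
s=pickle.load(open("w5.p","rb"));im=cv2.imread("pics/w5.png");g=im.max(2)
m=((g<45)*255).astype(np.uint8);m[:160]=0;m[235:]=0;m[:,:290]=0;m[:,375:]=0
c=max(cv2.findContours(m,cv2.RETR_EXTERNAL,cv2.CHAIN_APPROX_NONE)[0],key=cv2.contourArea)
e=cv2.fitEllipse(c);print(e)
r=ray("wrist",e[0],s)
for z in(21.5,18): 
  p=atz(r,z);t=totool(p,s);print(p,t,"r",np.mean(e[1])/2/427.7*np.linalg.norm(p-r[0]))
  print("goal units",(t-np.array([-.5,.56,0]))/25)
cv2.imwrite("pics/w5c.png",cv2.resize(im[150:250,280:380],None,fx=6,fy=6,interpolation=cv2.INTER_CUBIC))
R_=Tof(s)[:3,:3];print(R_[:,2],np.degrees(np.arctan2(R_[1,1],R_[0,1])))
# mount yaw from base corners left/right edges: pivot, knob
for n,px,z in(("piv",(321,70),36.5),("knob",(440,57),54.5)):print(n,atz(ray("wrist",px,s),z))
E
```

```text
((330.2959289550781, 196.52980041503906), (48.69341278076172, 50.31222152709961), 81.3181381225586)
[ 555.68406508 -232.9679966    21.5       ] [ 24.6003828    4.40556476 109.4947859 ] r 14.87489677448999
goal units [1.00401531 0.15382259 4.37979144]
[ 555.8633581  -233.50996769   18.        ] [ 24.02596016   4.46008223 112.99377792] r 15.080121573013852
goal units [0.98103841 0.15600329 4.51975112]
[-0.00165822  0.00129697 -0.99999778] 13.289046539397473
piv [ 534.58785382 -167.04464231   36.5       ]
knob [ 589.32949468 -150.25221848   54.5       ]
```

View pics/w5c.png

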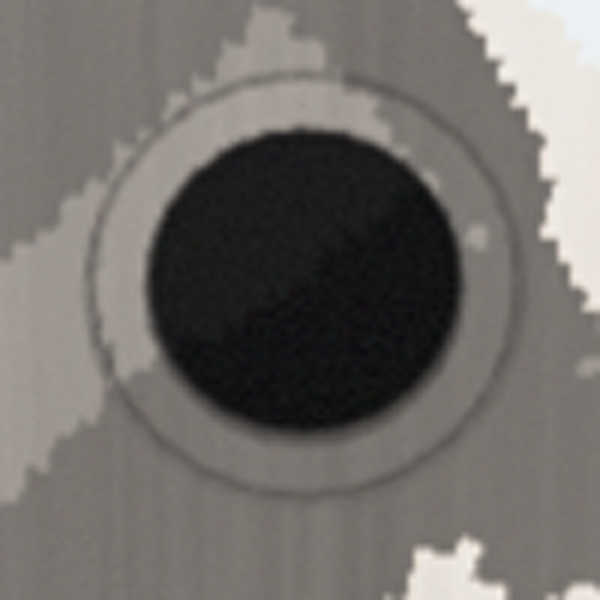

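The crop shows the mouth ring spanning columns 88–522 and rows 73–497. That puts its centre at full-frame (330.4,197.1), and its 21.7 mm radius matches the 43.6 mm mouth.

```bash
python3 - <<'E'
from h import *
import pickle
s=pickle.load(open("w5.p","rb"))
p=atz(ray("wrist",(330.4,197.1),s),25);t=totool(p,s);print(p,t,(t-np.array([-.5,.56,0]))/25)
# grasp TCP xy vs reference pose; expected offset of actual TCP
print(sense()["eef_pos"])
E
```

```text
[ 555.64393544 -232.74134212   25.        ] [ 24.83594409   4.41400438 105.99515417] [1.01343776 0.15416018 4.23980617]
[ 557.37938307 -257.53660926  131.23100535]
```

```bash
python3 -m crank '[[[0.5,0.08,0,0,0,0,30],[0.5,0.085,0.2,0,0,0,30],[0,0,0.8,0,0,0,30],[0,0,0.8,0,0,0,30],[0,0,0.8,0,0,0,30],[0,0,0.8,0,0,0,30],[0,0,0.4,0,0,0,30],[0,0,0,0,0,0,30]]]'
python3 -m crank '[[[0,0,0,0,0,0,30],[0,0,0,0,0,0,30],[0,0,0.04,0,0,0,30],[0,0,0,0,0,0,30],[0,0,0.04,0,0,0,30],[0,0,0,0,0,0,30],[0,0,0,0,0,0,30],[0,0,0,0,0,0,30]]]'
```

```text
time_s: 15.55
eef_pos: [555.7, -231.2, 35.9]
ee_rot: [-0.001, 0.62, 0.785, -0.0]
force: [-0.1, 0.5, 0.2]
grip_width: 0.443
grip_force: 25.2
time_s: 16.35
eef_pos: [556.2, -232.6, 35.1]
ee_rot: [0.0, 0.62, 0.784, -0.0]
force: [-0.5, 0.1, -0.7]
grip_width: 0.445
grip_force: 25.2
```

```bash
python3 -m crank '[[[0,0,0.04,0,0,0,30],[0,0,0.04,0,0,0,30],[0,0,0.04,0,0,0,30],[0,0,0,0,0,0,30],[0,0,0.04,0,0,0,30],[0,0,0,0,0,0,30],[0,0,0,0,0,0,30],[0,0,0,0,0,0,30]]]'
python3 -m crank '[[[0,0,0.03,0,0,0,30],[0,0,0,0,0,0,30],[0,0,0,0,0,0,30],[0,0,0.03,0,0,0,30],[0,0,0,0,0,0,30],[0,0,0,0,0,0,30],[0,0,0,0,0,0,30],[0,0,0,0,0,0,30]]]'
```

```text
time_s: 17.15
eef_pos: [556.2, -232.6, 31.1]
ee_rot: [0.0, 0.62, 0.784, -0.0]
force: [1.3, 0.1, -0.2]
grip_width: 0.449
grip_force: 25.2
time_s: 17.95
eef_pos: [556.2, -232.6, 29.5]
ee_rot: [-0.0, 0.62, 0.784, -0.0]
force: [0.4, -0.0, -0.6]
grip_width: 0.443
grip_force: 25.2
```

```bash
python3 -m crank '[[[0,0,0.03,0,0,0,30],[0,0,0,0,0,0,30],[0,0,0,0,0,0,30],[0,0,0.02,0,0,0,30],[0,0,0,0,0,0,30],[0,0,0,0,0,0,30],[0,0,0,0,0,0,30],[0,0,0,0,0,0,30]]]'
```

```text
time_s: 18.75
eef_pos: [556.0, -232.5, 28.0]
ee_rot: [-0.0, 0.62, 0.784, -0.0]
force: [-0.6, 0.1, -0.5]
grip_width: 0.448
grip_force: 25.2
```

```bash
python3 -m crank '[[[0,0,0.02,0,0,0,30],[0,0,0,0,0,0,30],[0,0,0,0,0,0,30],[0,0,0.02,0,0,0,30],[0,0,0,0,0,0,30],[0,0,0,0,0,0,30],[0,0,0,0,0,0,30],[0,0,0,0,0,0,30]]]'
```

```text
time_s: 19.55
eef_pos: [556.1, -232.5, 27.3]
ee_rot: [-0.0, 0.62, 0.784, -0.0]
force: [-4.5, 2.3, 1.8]
grip_width: 0.448
grip_force: 25.5
```

There is lateral contact with the chamfer and little vertical force, so I ease in the direction of the force.

```bash
python3 -m crank '[[[0.018,-0.024,0,0,0,0,30],[0,0,0,0,0,0,30],[0,0,0.02,0,0,0,30],[0,0,0,0,0,0,30],[0,0,0,0,0,0,30],[0,0,0,0,0,0,30],[0,0,0,0,0,0,30],[0,0,0,0,0,0,30]]]'
```

```text
time_s: 20.35
eef_pos: [555.6, -232.3, 26.8]
ee_rot: [0.0, 0.62, 0.784, 0.0]
force: [-0.2, 0.2, 0.3]
grip_width: 0.446
grip_force: 25.3
```

Free again and sinking, so I keep creeping down.

```bash
python3 -m crank '[[[0.006,-0.008,0.02,0,0,0,30],[0,0,0,0,0,0,30],[0,0,0.02,0,0,0,30],[0,0,0,0,0,0,30],[0,0,0,0,0,0,30],[0,0,0,0,0,0,30],[0,0,0,0,0,0,30],[0,0,0,0,0,0,30]]]'
```

```text
time_s: 21.15
eef_pos: [555.3, -232.2, 25.9]
ee_rot: [0.0, 0.62, 0.784, 0.0]
force: [-0.0, -0.6, 1.8]
grip_width: 0.442
grip_force: 25.5
```

```bash
python3 -m crank '[[[0,0,0.02,0,0,0,30],[0,0,0,0,0,0,30],[0,0,0.02,0,0,0,30],[0,0,0,0,0,0,30],[0,0,0,0,0,0,30],[0,0,0,0,0,0,30],[0,0,0,0,0,0,30],[0,0,0,0,0,0,30]]]'
```

```text
time_s: 21.95
eef_pos: [555.4, -232.2, 25.7]
ee_rot: [0.0, 0.62, 0.784, -0.0]
force: [-2.5, 1.7, 9.0]
grip_width: 0.439
grip_force: 26.2
```

It stopped at TCP z≈25.7, which matches the predicted seated height of 25.8. I relieve the press, release, rise and look.

```bash
python3 -m crank '[[[0,0,-0.03,0,0,0,38],[0,0,0,0,0,0,42],[0,0,0,0,0,0,48],[0,0,0,0,0,0,52],[0,0,0,0,0,0,52],[0,0,0,0,0,0,52],[0,0,-0.3,0,0,0,52],[0,0,-0.5,0,0,0,52]]]'
python3 -m crank '[[[-0.3,0,-0.8,0,0,0,52],[-0.3,0,-0.8,0,0,0,52],[-0.2,0,-0.8,0,0,0,52],[-0.2,0,-0.8,0,0,0,52],[0,0,0,0,0,0,52],[0,0,0,0,0,0,52],[0,0,0,0,0,0,52],[0,0,0,0,0,0,52]]]'
python3 - <<'E'
from h import *
import pickle
s=sense();im=capture("wrist");cv2.imwrite("pics/w6.png",im);sd=capture("side");pickle.dump(s,open("w6.p","wb"));print(s["eef_pos"])
a=cv2.resize(im[0:300,150:500],(700,600));b=cv2.resize(sd[235:325,325:445],(800,600),interpolation=cv2.INTER_CUBIC)
cv2.imwrite("pics/w6c.png",np.hstack([cv2.resize(a,(350,300)),cv2.resize(b,(400,300))]))
E
```

```text
time_s: 22.75
eef_pos: [555.0, -232.0, 45.8]
ee_rot: [-0.001, 0.62, 0.784, -0.0]
force: [-0.5, -0.4, -0.9]
grip_width: 0.609
grip_force: 0.0
time_s: 23.55
eef_pos: [560.7, -256.1, 124.6]
ee_rot: [-0.001, 0.62, 0.785, -0.0]
force: [-0.0, -0.1, -0.4]
grip_width: 0.613
grip_force: 0.0
[ 560.72810535 -256.07996682  124.64357209]
```

View pics/w6c.png

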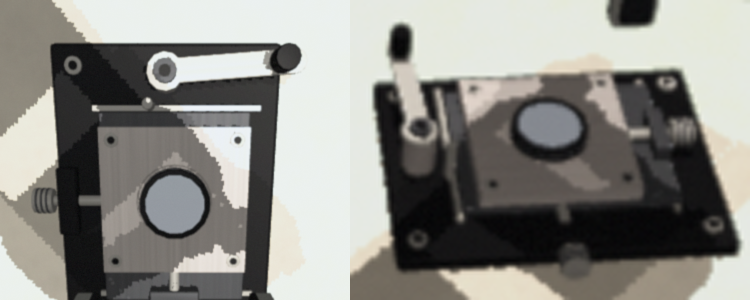

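The filter appears centred in the recess and level, at (175,203) in the left half. I verify with a gentle touch of the shut fingertips on its top, which should be at z≈31.5 if it is home.

```bash
python3 -m crank '[[[0.5,0,0,0,0,0,0],[0.5,0,0.1,0,0,0,0],[0,0,0.5,0,0,0,0],[0,0,0.7,0,0,0,0],[0,0,0.7,0,0,0,0],[0,0,0.7,0,0,0,0],[0,0,0.7,0,0,0,0],[0,0,0,0,0,0,0]]]' 20
python3 -m crank '[[[0,0,0,0,0,0,0],[0,0,0.04,0,0,0,0],[0,0,0,0,0,0,0],[0,0,0.04,0,0,0,0],[0,0,0,0,0,0,0],[0,0,0,0,0,0,0],[0,0,0,0,0,0,0],[0,0,0,0,0,0,0]]]'
python3 -m crank '[[[0,0,0.04,0,0,0,0],[0,0,0,0,0,0,0],[0,0,0.03,0,0,0,0],[0,0,0,0,0,0,0],[0,0,0,0,0,0,0],[0,0,0,0,0,0,0],[0,0,0,0,0,0,0],[0,0,0,0,0,0,0]]]'
```

```text
time_s: 24.45
eef_pos: [553.9, -231.1, 37.6]
ee_rot: [-0.003, 0.62, 0.785, -0.0]
force: [0.6, 0.4, 0.5]
grip_width: 0.004
grip_force: 0.0
time_s: 25.25
eef_pos: [555.3, -232.2, 38.6]
ee_rot: [0.0, 0.62, 0.784, 0.0]
force: [-0.7, 0.1, 0.0]
grip_width: -0.007
grip_force: 0.0
time_s: 26.05
eef_pos: [555.3, -232.2, 36.8]
ee_rot: [0.0, 0.62, 0.784, 0.0]
force: [-0.2, -0.3, 0.1]
grip_width: -0.001
grip_force: 0.0
```

```bash
python3 -m crank '[[[0,0,0.04,0,0,0,0],[0,0,0,0,0,0,0],[0,0,0.04,0,0,0,0],[0,0,0,0,0,0,0],[0,0,0.04,0,0,0,0],[0,0,0,0,0,0,0],[0,0,0,0,0,0,0],[0,0,0,0,0,0,0]]]'
python3 -m crank '[[[0,0,0.02,0,0,0,0],[0,0,0,0,0,0,0],[0,0,0.02,0,0,0,0],[0,0,0,0,0,0,0],[0,0,0,0,0,0,0],[0,0,0,0,0,0,0],[0,0,0,0,0,0,0],[0,0,0,0,0,0,0]]]'
```

```text
time_s: 26.85
eef_pos: [555.3, -232.2, 33.8]
ee_rot: [0.0, 0.62, 0.784, -0.0]
force: [-0.3, 0.8, 0.9]
grip_width: -0.004
grip_force: 0.0
time_s: 27.65
eef_pos: [555.3, -232.2, 32.8]
ee_rot: [-0.0, 0.62, 0.784, 0.0]
force: [0.3, -0.1, 0.8]
grip_width: 0.001
grip_force: 0.0
```

```bash
python3 -m crank '[[[0,0,0.02,0,0,0,0],[0,0,0,0,0,0,0],[0,0,0.02,0,0,0,0],[0,0,0,0,0,0,0],[0,0,0,0,0,0,0],[0,0,0,0,0,0,0],[0,0,0,0,0,0,0],[0,0,0,0,0,0,0]]]'
```

```text
time_s: 28.45
eef_pos: [555.3, -232.2, 31.8]
ee_rot: [0.0, 0.62, 0.784, 0.0]
force: [0.4, -1.4, 0.9]
grip_width: -0.0
grip_force: 0.0
```

No contact at 31.8, so the filter top is at most 31.5–31.8 and the filter is home. I rise and go over the knob at about (588.8,-150.4), opened to 45 mm.

```bash
python3 -m crank '[[[0,0,-0.6,0,0,0,0],[0,0,-0.8,0,0,0,45],[0,0,-0.8,0,0,0,45],[0.72,0.5,0,0,0,0,45],[0.72,0.51,0,0,0,0,45],[0.72,0.52,0,0,0,0,45],[0.72,0.52,0,0,0,0,45],[0,0,0,0,0,0,45]]]'
python3 - <<'E'
from h import *
import pickle
s=sense();im=capture("wrist");cv2.imwrite("pics/w7.png",im);print(s["eef_pos"],totool([588.8,-150.4,43],s)/25)
w=pickle.load(open("w6.p","rb"));
for n,px,z in(("knob",(150+286,58),54.5),("piv",(150+165,71),36.5)):
  p=atz(ray("wrist",px,w),z);print(n,p,totool(p,s))
E
```

```text
time_s: 29.25
eef_pos: [589.4, -148.3, 88.0]
ee_rot: [0.0, 0.619, 0.785, 0.0]
force: [-0.1, -1.9, 0.2]
grip_width: 0.526
grip_force: 0.0
[ 589.40569671 -148.25146561   87.95702436] [-0.07727963 -0.04555925  1.79826016]
knob [ 589.71365182 -150.35079035   54.5       ] [-2.10138669 -0.22660749 33.45754478]
piv [ 535.37235338 -166.99127513   36.5       ] [ -5.59720303 -56.97011842  51.39732419]
```

View pics/w7.png

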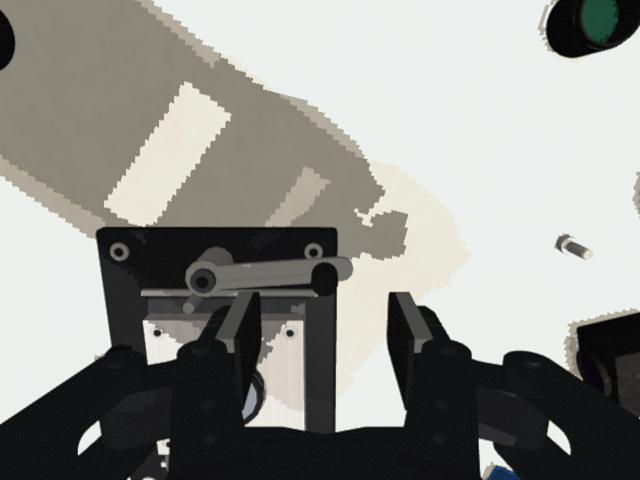

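The knob is at (323,275), centred between the open fingers. I descend and grip it lightly.

```bash
python3 -m crank '[[[-0.03,-0.02,0.4,0,0,0,45],[0,0,0.6,0,0,0,45],[0,0,0.6,0,0,0,45],[0,0,0.15,0,0,0,45],[0,0,0,0,0,0,45],[0,0,0,0,0,0,45],[0,0,0,0,0,0,45],[0,0,0,0,0,0,45]]]'
python3 -m crank '[[[0,0,0,0,0,0,30],[0,0,0,0,0,0,20],[0,0,0,0,0,0,14],[0,0,0,0,0,0,8],[0,0,0,0,0,0,8],[0,0,0,0,0,0,8],[0,0,0,0,0,0,8],[0,0,0,0,0,0,8]]]' 20
python3 - <<'E'
from h import *
s=sense();Rm=Tof(s)[:3,:3]
piv=np.array([534.4,-167.3]);p=s["eef_pos"][:2];v=p-piv;r=np.linalg.norm(v);a=np.degrees(np.arctan2(v[1],v[0]));print(s["eef_pos"],r,a)
ang=np.linspace(a,-78.5,17);rr=np.linspace(r,58,17)
q=piv+np.c_[rr*np.cos(np.radians(ang)),rr*np.sin(np.radians(ang))]
d=np.c_[np.diff(q,axis=0),np.zeros(16)]@Rm/25;print(np.round(d[:,:2],2).tolist())
E
```

```text
time_s: 30.1
eef_pos: [588.5, -151.2, 43.5]
ee_rot: [0.0, 0.62, 0.784, 0.0]
force: [0.3, 0.6, -0.9]
grip_width: 0.53
grip_force: 0.0
time_s: 30.9
eef_pos: [590.1, -150.9, 43.6]
ee_rot: [0.002, 0.62, 0.784, 0.001]
force: [10.5, 3.9, -2.7]
grip_width: 0.127
grip_force: 20.4
[ 590.08142848 -150.89590157   43.56286952] 58.04753158039092 16.415304429359356
[[-0.24, 0.0], [-0.24, -0.02], [-0.24, -0.05], [-0.23, -0.07], [-0.22, -0.1], [-0.21, -0.12], [-0.2, -0.14], [-0.18, -0.16], [-0.16, -0.18], [-0.14, -0.19], [-0.12, -0.21], [-0.1, -0.22], [-0.08, -0.23], [-0.05, -0.23], [-0.03, -0.24], [-0.0, -0.24]]
```

```bash
python3 -m crank '[[[-0.24,0.06,0,0,0,0,8],[-0.24,-0.02,0,0,0,0,8],[-0.24,-0.05,0,0,0,0,8],[-0.23,-0.07,0,0,0,0,8],[-0.22,-0.1,0,0,0,0,8],[-0.21,-0.12,0,0,0,0,8],[-0.2,-0.14,0,0,0,0,8],[-0.18,-0.16,0,0,0,0,8]]]'
python3 - <<'E'
from h import *
s=sense();Rm=Tof(s)[:3,:3]
piv=np.array([534.4,-167.3]);p=s["eef_pos"][:2];v=p-piv;r=np.linalg.norm(v);a=np.degrees(np.arctan2(v[1],v[0]));print(s["eef_pos"],r,a,s["force"])
E
```

```text
time_s: 31.7
eef_pos: [586.6, -199.5, 43.8]
ee_rot: [0.005, 0.621, 0.784, 0.001]
force: [16.9, -5.7, -7.0]
grip_width: 0.12
grip_force: 21.4
[ 586.58095599 -199.49128585   43.80577505] 61.31175297512253 -31.67111512295729 [16.94838191 -5.65344847 -7.01293115]
```

The knob slid about 5 mm along the pads, leaving the arm about 0.85 rad open. I loosen to 20 mm so that the pad simply pushes it the rest of the way along -y.

```bash
python3 -m crank '[[[0,0,0,0,0,0,20],[0,0,0,0,0,0,20],[0,0,0,0,0,0,20],[-0.1,-0.15,0,0,0,0,20],[-0.1,-0.15,0,0,0,0,20],[-0.1,-0.2,0,0,0,0,20],[-0.1,-0.2,0,0,0,0,20],[0,0,0,0,0,0,20]]]'
python3 - <<'E'
from h import *
s=sense();Rm=Tof(s)[:3,:3]
print((np.r_[s["eef_pos"][:2]-[534.4,-167.3],0]@Rm)[:2],s["force"],s["eef_pos"])
E
```

```text
time_s: 32.5
eef_pos: [568.1, -211.6, 43.0]
ee_rot: [-0.001, 0.62, 0.784, -0.0]
force: [-0.3, 0.2, 0.1]
grip_width: 0.233
grip_force: 0.0
[-50.86781052  22.65126808] [-0.26325747  0.16845188  0.12612371] [ 568.14228456 -211.59534079   42.9680761 ]
```

```bash
python3 -m crank '[[[-0.08,-0.18,0,0,0,0,20],[-0.08,-0.18,0,0,0,0,20],[-0.08,-0.18,0,0,0,0,20],[0,-0.18,0,0,0,0,20],[0,-0.18,0,0,0,0,20],[0,-0.15,0,0,0,0,20],[0,0,0,0,0,0,20],[0,0,0,0,0,0,20]]]'
python3 - <<'E'
from h import *
s=sense();Rm=Tof(s)[:3,:3]
print((np.r_[s["eef_pos"][:2]-[534.4,-167.3],0]@Rm)[:2],s["force"])
E
```

```text
time_s: 33.3
eef_pos: [544.8, -223.0, 43.0]
ee_rot: [-0.0, 0.62, 0.784, -0.0]
force: [-0.6, -0.0, -0.6]
grip_width: 0.234
grip_force: 0.0
[-56.60355938  -2.73248389] [-0.61573952 -0.01386408 -0.60067698]
```

Not yet at the stop, so I push on in small steps until the force rises.

```bash
python3 -m crank '[[[0,-0.04,0,0,0,0,20],[0,0,0,0,0,0,20],[0,-0.04,0,0,0,0,20],[0,0,0,0,0,0,20],[0,0,0,0,0,0,20],[0,0,0,0,0,0,20],[0,0,0,0,0,0,20],[0,0,0,0,0,0,20]]]'
```

```text
time_s: 34.1
eef_pos: [543.5, -223.4, 43.1]
ee_rot: [0.0, 0.62, 0.784, 0.0]
force: [4.8, 1.3, -1.0]
grip_width: 0.238
grip_force: 2.6
```

```bash
python3 -m crank '[[[0,-0.04,0,0,0,0,20],[0,0,0,0,0,0,20],[0,-0.02,0,0,0,0,20],[0,0,0,0,0,0,20],[0,0,0,0,0,0,20],[0,0,0,0,0,0,20],[0,0,0,0,0,0,20],[0,0,0,0,0,0,20]]]'
```

```text
time_s: 34.9
eef_pos: [543.0, -223.5, 43.2]
ee_rot: [0.002, 0.62, 0.784, 0.001]
force: [11.4, 4.5, -3.3]
grip_width: 0.232
grip_force: 5.8
```

The force rises with the knob at about 0 mm from the closed line, so it is on its stop. I back off, rise clear and look.

```bash
python3 -m crank '[[[0,0.2,0,0,0,0,30],[0,0,0,0,0,0,36],[0,0,0,0,0,0,36],[0,0,-0.5,0,0,0,36],[0,0,-0.8,0,0,0,36],[0,0,-0.9,0,0,0,36],[-0.5,0,-0.9,0,0,0,36],[-0.5,0,-0.5,0,0,0,36]]]'
python3 -m crank '[[[-0.5,0,0,0,0,0,36],[0,0,0,0,0,0,36],[0,0,0,0,0,0,36],[0,0,0,0,0,0,36],[0,0,0,0,0,0,36],[0,0,0,0,0,0,36],[0,0,0,0,0,0,36],[0,0,0,0,0,0,36]]]'
python3 - <<'E'
from h import *
s=sense();im=capture("wrist");sd=capture("side")
cv2.imwrite("pics/w8.png",np.hstack([cv2.resize(im[0:300,150:500],(350,300)),cv2.resize(sd[235:325,325:445],(400,300),interpolation=cv2.INTER_CUBIC)]))
E
```

```text
time_s: 35.7
eef_pos: [552.6, -247.7, 136.2]
ee_rot: [0.002, 0.62, 0.785, -0.0]
force: [-0.6, 0.7, -1.3]
grip_width: 0.419
grip_force: 0.0
time_s: 36.5
eef_pos: [555.0, -259.1, 133.0]
ee_rot: [-0.0, 0.62, 0.785, -0.0]
force: [0.2, 0.0, 0.4]
grip_width: 0.422
grip_force: 0.0
```

View pics/w8.png

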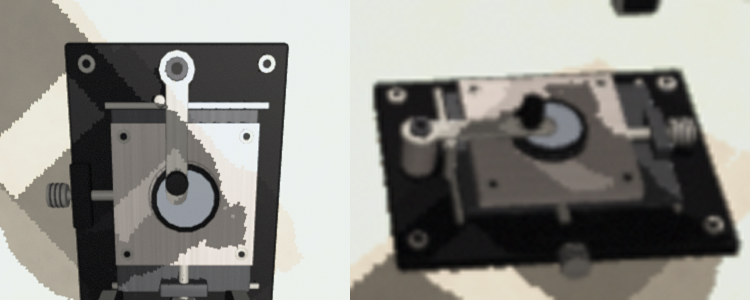

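The arm points straight along the mount's -y, from the pivot at (177,68) to the knob at (177,182), and lies against the stop pin at (159,100). The filter lies flat in the recess beneath it and the gripper is clear, so I hand in.

```bash
python3 -c "
from rig import *
print(finish_job())"
```

```text
the job is handed in; nothing more can be done
None
```

The filter is seated flat in the recess, the retaining arm is closed on its stop with the robot clear of everything, no other object was moved, and the job was handed in at about 36.5 s; the hand-in gave no verdict.

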